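# Dampen the dauber and hold it on the glue mark

## Robot

A 6-joint arm with a two-finger parallel gripper is mounted at the origin on the work surface. World frame = base frame: x ahead of the robot, y to its left, z up, the work surface at z = 0. Lengths are in m, angles in rad, forces in N, time in s.
With the tool pointing down it reaches from about 0.25 to 0.725 m from the base axis. Payload 4 kg.
Tool frame: the origin (TCP) lies at the very end of the fingers, on their centre line; the grasp point (between the pads) lies 19 mm behind it; z points along the fingers, y is the line along which they close (so a half turn about z gives the same grasp; the last joint's range is limited). The gripper opens to 85 mm and grips with 20 to 120 N. Pads are 22 mm wide; open, the fingers measure 114 mm over their backs; the gripper's body (76 mm by 85 mm) begins 54 mm behind the grasp point. The pads swing forward as they close: fully open they stand 13 mm farther back than shut.
Start: joints at [1.299, 0.241, 0.005, 1.335, 0, 1.571], TCP at [0.134, 0.482, 0.196] pointing down, gripper open.
Joint ranges: [-2.72, 2.72], [-1.05, 1.87], [-1.09, 1.28], [-1.99, 2.15], [-1.42, 1.44], [-3.14, 3.14]. Speed limits (rad/s): [2.79, 2.79, 3.14, 3.14, 3.14, 3.14].

## Interface

Orientations are given as a unit quaternion [x, y, z, w].
In Python, from workcell import monitor, viewer, job gives the robot as it stands.
- The arm moves only by the tool arm_command, never from a script. Its argument "increments" is a list of rows, each an object of numbers: "dx", "dy", "dz": the shift along the tool's x, y, z in cm; "wx", "wy", "wz": the turn, a rotation vector about the tool's x, y, z in rad; "grip": the finger opening in cm, from 0 to 8.54. In form: [{"dx": .., "dy": .., "dz": .., "wx": .., "wy": .., "wz": .., "grip": ..}, ...]. A call has 1 to 10 rows; each row is the pose to reach, as a shift and turn from the pose commanded when the call began, along the tool's axes at that moment; what a row does not reach only later rows make up. A row lasts 1/10 s, in which the tool goes at most 50 mm and 8.59 degrees, less where a joint would pass 70% of its speed; a pose out of reach is approached as far as the arm can. A call with a gripper value outside its range is refused whole. The fingers move at their own pace and stop on an object; the grip force is fixed at half the most. Time passes only in rows, so rows that repeat a pose let the fingers close. It gives the time, the measured TCP pose, the force, the opening and the grip force at its end, in the units of the state.
- monitor.get_obs(): the state, without advancing time (a new reading comes with each control period).
- viewer.camera(name): name is "side" or "top"; returns (picture, depth): 400x640x3 uint8, red, green, blue; 400x640 float32, m along the optical axis (not along the pixel's ray), 0 where there is no reading.
- viewer.get_calibration(name): a dict with "fovy" (degrees; the focal length in pixels is half the picture's height over the tangent of half this angle, whatever the lens; pixels are square), "cx", "cy" (the principal point, pixels), "view" (4x4, takes a point from world to camera coordinates). Camera axes: x right, y up, looking along -z (the intrinsics and any distortion apply to the point x, -y, -z); pixel columns grow to the right and rows downward; lengths in m; the calibration is good to about 2 mm. A picture is of the moment at which its call begins. get_calibration takes no time and is no camera call.
- job.job_done(): hands the job in; it is judged then, once.
The state is a dict: "clock": time; "joint_pos": joint angles; "joint_vel": joint speeds; "tau": joint torques, N m; "eef_pos": TCP position; "tool_rot": TCP orientation; "ft_force": force on the tool from outside, world axes, zero at the start; "ft_torque": the same for the moment, N m; "grip_width": finger opening in m; "grasp_force": force on a finger pad.
Only numpy, scipy, OpenCV 4.12 (cv2) and the standard library are available. Lean on these libraries where they do the work, as an engineer would, in place of code of your own. Each camera call takes 0.05 s, during which the arm holds its last target. There are 200 camera calls.

## Task

Take the square-handled felt dauber out of its wooden stand and press its felt straight down on the flat top of the pump bottle until the pump is fully down, then let the pump spring back up. Then hold the felt on the pencil-ringed glue mark on the tilted craft board: centred on the mark, the dauber square to the sloping board, pressing gently at about 3 N. Finish while still gripping the dauber and holding it there; leave the tape roll, the jar and the magazines alone, and never press hard on the board.

Things in the scene. Friction and masses are not known exactly. Their poses are not given: they have to be found in the camera images.
- dauber: Loose felt dauber, 117 mm long, 90 g, standing felt-down in the stand, handle shoulder on the stand's top. Origin: centre of the felt face at rest; z axis up the handle. From there up: grey felt disc 18 mm across, round metal stem 20 mm across to z = 42 mm, then a pale wooden handle 26 x 26 mm square (sides along its x and y axes), z = 42 to 117 mm, all clear above the stand.
- felt_tip (a point): Centre of the dauber's felt face; z axis up along the handle. The felt is sprung along the handle: it starts to give at 1 N, then slides 2 mm per further newton into the stem, 8 mm at most (5 N); beyond that it is rigid.
- stand: Fixed dark wooden block 80 x 80 x 55 mm high with a round hole 25 mm across, 48 mm deep, in the middle of its top, in which the dauber's stem hangs. Origin: centre of its underside, on the table.
- bottle: Fixed clear plastic bottle 72 mm across, 108 mm high, with a white press-down pump on top whose flat round top is 52 mm across and 128 mm above the table. Origin: centre of its underside; z up. The stand and the bottle may swap sides.
- dish (a point): Centre of the pump's flat top face (moves down with it).
- pump (a joint): Travel of the pump in m: 0 up, 0.008 fully down. A spring returns it: it starts to move at 1 N and is fully down at 3.4 N.
- rest: Fixed base of the pale wooden craft rest: slab 220 x 250 mm, 14 mm thick. Origin: centre of its underside, on the table. At yaw 0 the low, hinged edge of the board faces -x (the robot) and the board rises to +x.
- rest_board (a joint): Tilt of the board from level in rad (0.2 to 0.48 at the start). Board: 200 mm up the slope, 220 mm wide, 12 mm thick, hinged along its low edge 28 mm above the table, a ledge 9 mm high along that edge; a stiff friction hinge keeps its tilt under light pressing.
- spot (a point): Centre of the glue mark on the board's upper face: a pale disc 16 mm across in a thin dark pencil ring 30 mm across, midway across the board and 105 mm up the slope from the hinge. x axis up the slope, z axis square to the face, pointing away from it.
- tape: Bystander: loose roll of clear tape, 84 mm across, 24 mm high. Origin: centre of its underside.
- jar: Bystander: loose closed jar, 60 mm across, 75 mm high. Origin: centre of its underside.
- magazines: Bystander: loose stack of small magazines, about 150 x 210 mm, 30 mm high. Origin: centre of its underside.

How it is judged:
By the outcome, as a careful person would: the job done as asked, in the order asked, and still so for the second after the job is handed in, while the arm keeps its last pose, push and grip.
It also fails if it takes over 51 s, if anything falls off the work surface, if the arm or the gripper's body presses on something with over 40 N, if the wrist force passes 120 N, or if a joint passes its speed limit or range.

## Working session

There is one attempt and no reset: what is moved stays moved. The work goes in short steps, Python scripts to look and compute and a tool call to move; the robot and the scene stay as the last step left them, time stands still between calls to the robot, and variables do not carry over. Pictures are saved under pics/ and viewed, at most 10 in all, crops included, and the job is handed in when it is done.

Besides the shell and the picture viewer there is one more tool, called by a JSON object that holds its "fn" and its "kwargs", one argument or row to a line. arm_command: Moves the arm, as the interface text tells. Its arguments: {"type":"object","properties":{"increments":{"type":"array","items":{"type":"object","properties":{"dx":{"type":"number"},"dy":{"type":"number"},"dz":{"type":"number"},"wx":{"type":"number"},"wy":{"type":"number"},"wz":{"type":"number"},"grip":{"type":"number"}}}}},"required":["increments"]}

```bash
mkdir -p pics; ls; python3 - <<'E'
from workcell import monitor, viewer, job
import cv2,numpy as np,pickle
print(monitor.get_obs())
d={}
for n in("side","top"):
    p,z=viewer.camera(n);c=viewer.get_calibration(n);d[n]=(p,z,c);print(n,c, (z>0).mean())
    cv2.imwrite(f"pics/{n}0.png",p[:,:,::-1])
pickle.dump(d,open("d0.pkl","wb"))
E
```

```text
pics
{'clock': 0.0, 'joint_pos': array([ 1.29899272e+00,  2.41405923e-01,  3.69562160e-03,  1.33520881e+00,
       -1.97034687e-05,  1.57081216e+00]), 'joint_vel': array([ 3.11324891e-04,  4.39071201e-05, -5.10957375e-04,  9.95133364e-04,
        4.51349677e-04,  2.24795867e-03]), 'tau': array([ 1.13689613e-03, -3.72317612e+01,  2.52406740e+01,  1.68822234e-02,
        1.92575631e-04,  1.08151517e-05]), 'eef_pos': array([0.13404624, 0.48094325, 0.19470566]), 'tool_rot': array([ 1.35491608e-01,  9.90777925e-01, -1.05294097e-03, -1.34032206e-04]), 'ft_force': array([0.70220504, 0.67220486, 0.54531845]), 'ft_torque': array([-0.03660167,  0.03394384,  0.04505806]), 'grasp_force': 0.0, 'grip_width': 0.0852375910688714}
side {'fovy': 55.714864420003735, 'cx': 323.81636400820327, 'cy': 202.9252666259829, 'view': array([[ 9.96428362e-01, -8.44365690e-02,  9.92535856e-04,
        -5.23616075e-01],
       [ 5.94958601e-02,  7.10349302e-01,  7.01330244e-01,
        -1.28846216e-01],
       [-5.99229667e-02, -6.98766295e-01,  7.12835818e-01,
        -1.10934568e+00],
       [ 0.00000000e+00,  0.00000000e+00,  0.00000000e+00,
         1.00000000e+00]])} 0.9958984375
top {'fovy': 48.36477850255041, 'cx': 321.0291117077927, 'cy': 207.5684490891627, 'view': array([[-0.01810961, -0.99970397,  0.01624834,  0.01245074],
       [ 0.99346759, -0.01616061,  0.11296453, -0.54969688],
       [-0.11266851,  0.01818794,  0.99346616, -1.31459138],
       [ 0.        ,  0.        ,  0.        ,  1.        ]])} 0.99598828125
```

View pics/top0.png

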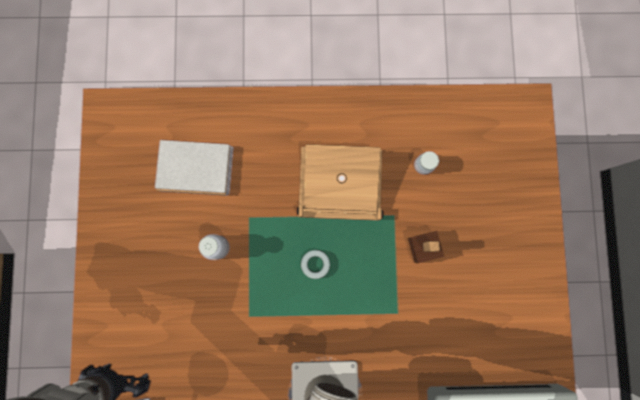

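View pics/side0.png

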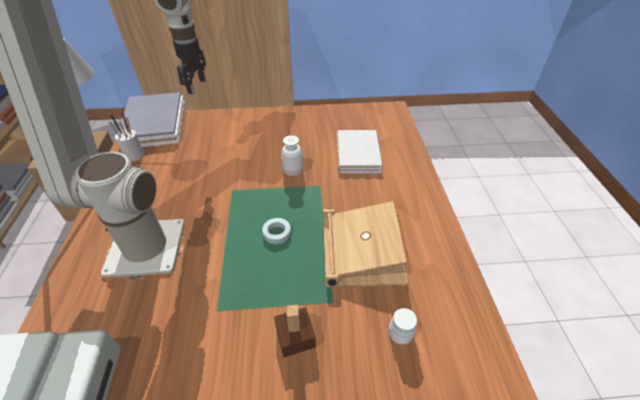

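The top view shows the stand and dauber at (427,247), bottle at (212,247), glue mark at (342,178), tape at (316,264), jar at (427,162) and magazines at (193,167). In the side view, the dauber is at (293,320), the bottle at (291,155) and the mark at (365,236).

```bash
cat > h.py <<'E'
import numpy as np,cv2,pickle
def K(c): return 200/np.tan(np.radians(c["fovy"]/2))
def cloud(p,z,c):
    f=K(c);v,u=np.mgrid[0:400,0:640]
    P=np.stack([(u-c["cx"])/f*z,-(v-c["cy"])/f*z,-z,np.ones_like(z)],-1)
    W=(P@np.linalg.inv(c["view"]).T)[...,:3]; W[z==0]=np.nan
    return W
def ray(c,u,v):
    T=np.linalg.inv(c["view"]);f=K(c)
    return T[:3,3],T[:3,:3]@np.array([(u-c["cx"])/f,-(v-c["cy"])/f,-1])
def onz(c,u,v,h):
    o,d=ray(c,u,v);return o+d*(h-o[2])/d[2]
E
python3 - <<'E'
from h import *
d=pickle.load(open("d0.pkl","rb"))
np.set_printoptions(precision=4,suppress=True)
for n in("top","side"):
    p,z,c=d[n];W=cloud(p,z,c);hsv=cv2.cvtColor(p,cv2.COLOR_RGB2HSV)
    X,Y,Z=W[...,0],W[...,1],W[...,2]
    t=(X>.25)&(X<.7)&(abs(Y)<.5)
    print(n,"table z",np.nanpercentile(Z[t],[5,25,50]))
    for nm,yr,zr in(("handle",(-.4,-.15),(.118,.145)),("standtop",(-.4,-.15),(.045,.065)),("pump",(.15,.45),(.118,.14))):
        m=(X>.25)&(X<.52)&(Y>yr[0])&(Y<yr[1])&(Z>zr[0])&(Z<zr[1])
        q=W[m]; v,u=np.nonzero(m)
        if len(q)<3: print(nm,len(q));continue
        r=cv2.minAreaRect(np.ascontiguousarray(q[:,:2],dtype=np.float32)*1000)
        print(nm,len(q),"med",np.median(q,0),"mid",(q.max(0)+q.min(0))/2,"rect",r,"px",u.mean(),v.mean())
    # board plane
    m=(X>.45)&(X<.75)&(Y>-.13)&(Y<.1)&(Z>.04)&(Z<.2);print("board n",m.sum())
    q=W[m];
    for _ in range(4):
        A=np.c_[q[:,:2],np.ones(len(q))];s=np.linalg.lstsq(A,q[:,2],rcond=None)[0]
        q=q[abs(A@s-q[:,2])<.006]
    nv=np.array([-s[0],-s[1],1]);nv/=np.linalg.norm(nv);print("plane",s,"n",nv,"tilt",np.arccos(nv[2]),"yaw",np.arctan2(-nv[1],-nv[0]),len(q))
    r=cv2.minAreaRect(np.ascontiguousarray(q[:,:2],dtype=np.float32)*1000);print("boardrect",r)
    # mark: bright low saturation on board
    mk=m&(hsv[...,1]<70)&(hsv[...,2]>150)
    k,l,st,ce=cv2.connectedComponentsWithStats(mk.astype(np.uint8))
    for i in range(1,k):
        if st[i,4]>5:
            o,dd=ray(c,*ce[i]);tt=(s[2]+s[:2]@o[:2]-o[2])/(dd[2]-s[:2]@dd[:2]);print("mark",st[i],ce[i],o+dd*tt)
    # table-scale check: crop
    cv2.imwrite(f"pics/{n}_c.png",cv2.resize((p[140:270,150:450] if n=="top" else p[190:365,255:455])[:,:,::-1],None,fx=2.6 if n=="top" else 3,fy=2.6 if n=="top" else 3,interpolation=cv2.INTER_CUBIC))
E
```

```text
top table z [-0.0042 -0.0011  0.0012]
handle 95 med [ 0.426  -0.3081  0.1298] mid [ 0.4272 -0.3088  0.1275] rect ((427.2818908691406, -308.66009521484375), (27.467477798461914, 25.092851638793945), 89.14305877685547) px 434.3157894736842 245.85263157894738
standtop 623 med [ 0.4254 -0.3017  0.0547] mid [ 0.4506 -0.2617  0.0547] rect ((468.1744689941406, -274.42578125), (214.5099639892578, 105.10140228271484), 40.374420166015625) px 425.98234349919744 246.35473515248796
pump 276 med [0.4372 0.3184 0.1279] mid [0.4372 0.3189 0.1287] rect ((437.14727783203125, 318.9967346191406), (49.79708480834961, 49.68355178833008), 88.7745590209961) px 208.44202898550725 245.8659420289855
board n 3754
plane [ 0.2738 -0.013  -0.1118] n [-0.2641  0.0125  0.9644] tilt 0.267571365528209 yaw -0.04744941820257194 3462
boardrect ((631.36572265625, -31.1156005859375), (204.0650177001953, 193.24179077148438), 87.20818328857422)
mark [339 175   6   6  30] [341.5    177.6667] [ 0.6347 -0.0589  0.0628]
side table z [-0.0023 -0.0005  0.001 ]
handle 159 med [ 0.429  -0.3147  0.1295] mid [ 0.4289 -0.3108  0.1254] 
[... 159 characters left out ...]
med [ 0.431  -0.3227  0.0548] mid [ 0.4511 -0.2644  0.055 ] rect ((442.6130065917969, -260.2525634765625), (212.2771453857422, 104.87116241455078), 75.87208557128906) px 294.0977130977131 329.0571725571726
pump 125 med [0.4389 0.3142 0.1281] mid [0.4387 0.3172 0.1246] rect ((438.7472229003906, 317.4415283203125), (50.550018310546875, 46.78329086303711), 87.55594635009766) px 290.152 140.048
board n 3215
plane [ 0.281  -0.0147 -0.1172] n [-0.2705  0.0141  0.9626] tilt 0.2743230406212999 yaw -0.05209603485957032 3045
boardrect ((636.0050659179688, -39.01904296875), (188.078857421875, 187.30897521972656), 86.9118423461914)
mark [362 233   7   6  32] [365.1562 235.375 ] [ 0.6364 -0.0616  0.0626]
```

View pics/top_c.png

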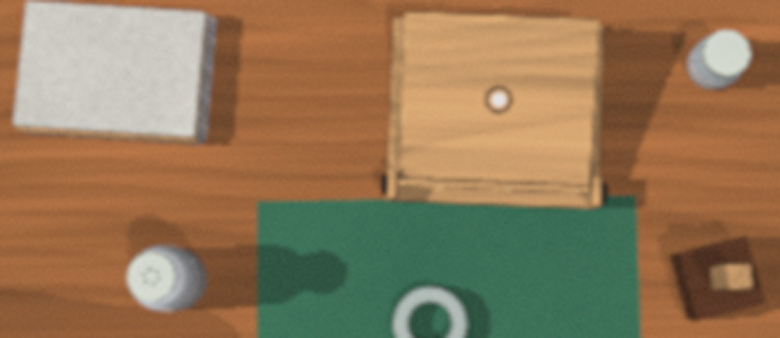

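View pics/side_c.png

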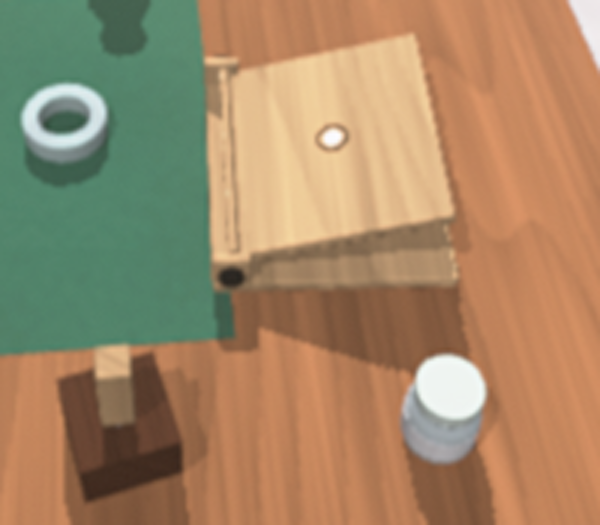

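The crops confirm this: the handle's top face is nearly aligned with the world axes, and the pale mark in its ring sits mid-board. The two views agree to about 2 mm, so I'll average them.

```bash
cat > go.py <<'E'
import sys
from workcell import monitor
from scipy.spatial.transform import Rotation as R
import numpy as np
def Rt(xdir,n=(0,0,1)):
    z=-np.array(n)/np.linalg.norm(n);x=np.array([np.cos(xdir),np.sin(xdir),0]);x-=z*(x@z);x/=np.linalg.norm(x)
    return R.from_matrix(np.c_[x,np.cross(z,x),z])
def inc(p,Rg):
    o=monitor.get_obs();R0=R.from_quat(o["tool_rot"])
    d=R0.inv().apply(np.array(p)-o["eef_pos"])*100;w=(R0.inv()*Rg).as_rotvec()
    print("d",d.round(2),"w",w.round(4),"t",o["clock"],"eef",o["eef_pos"].round(4),"f",o["ft_force"].round(2),"g",o["grip_width"],o["grasp_force"])
E
python3 - <<'E'
from go import *
inc([.428,-.310,.20],Rt(np.pi/2))
E
```

```text
d [-49.55 -68.31  -0.39] w [-1.600e-03  1.200e-03  1.299e+00] t 0.1 eef [0.1341 0.481  0.1948] f [ 0.75 -0.22  0.26] g 0.08544960894117046 0.0
```

{"fn": "arm_command", "kwargs": {
  "increments": [
    {"dx": -1, "dy": -1.4, "dz": -0.5, "wz": 0.03, "grip": 8.5},
    {"dx": -3, "dy": -4.1, "dz": -1.5, "wz": 0.08, "grip": 8.5},
    {"dx": -5.5, "dy": -7.5, "dz": -2.5, "wz": 0.15, "grip": 8.5},
    {"dx": -8.2, "dy": -11.2, "dz": -3, "wz": 0.22, "grip": 8.5},
    {"dx": -11, "dy": -15, "dz": -3, "wz": 0.29, "grip": 8.5},
    {"dx": -13.8, "dy": -18.8, "dz": -3, "wz": 0.36, "grip": 8.5},
    {"dx": -16.6, "dy": -22.6, "dz": -3, "wz": 0.43, "grip": 8.5},
    {"dx": -19.4, "dy": -26.4, "dz": -3, "wz": 0.5, "grip": 8.5},
    {"dx": -22.2, "dy": -30.2, "dz": -3, "wz": 0.57, "grip": 8.5},
    {"dx": -24.8, "dy": -34.1, "dz": -3, "wz": 0.65, "grip": 8.5}
  ]
}}

```text
validation failed for argument at $.in...
```

```bash
python3 - <<'E'
from go import *
inc([.428,-.310,.18],Rt(np.pi/2))
E
```

```text
d [-49.55 -68.31   1.61] w [-1.600e-03  1.200e-03  1.299e+00] t 0.1 eef [0.1341 0.481  0.1948] f [ 0.75 -0.22  0.26] g 0.08544960894117046 0.0
```

{"fn": "arm_command", "kwargs": {
  "increments": [
    {"dx": -1, "dy": -1.4, "dz": -0.5, "wx": 0, "wy": 0, "wz": 0.03, "grip": 8.5},
    {"dx": -3, "dy": -4.1, "dz": -1.5, "wx": 0, "wy": 0, "wz": 0.08, "grip": 8.5},
    {"dx": -5.5, "dy": -7.5, "dz": -2.5, "wx": 0, "wy": 0, "wz": 0.15, "grip": 8.5},
    {"dx": -8.2, "dy": -11.2, "dz": -3, "wx": 0, "wy": 0, "wz": 0.22, "grip": 8.5},
    {"dx": -11, "dy": -15, "dz": -3, "wx": 0, "wy": 0, "wz": 0.29, "grip": 8.5},
    {"dx": -13.8, "dy": -18.8, "dz": -3, "wx": 0, "wy": 0, "wz": 0.36, "grip": 8.5},
    {"dx": -16.6, "dy": -22.6, "dz": -3, "wx": 0, "wy": 0, "wz": 0.43, "grip": 8.5},
    {"dx": -19.4, "dy": -26.4, "dz": -3, "wx": 0, "wy": 0, "wz": 0.5, "grip": 8.5},
    {"dx": -22.2, "dy": -30.2, "dz": -3, "wx": 0, "wy": 0, "wz": 0.57, "grip": 8.5},
    {"dx": -24.8, "dy": -34.1, "dz": -3, "wx": 0, "wy": 0, "wz": 0.65, "grip": 8.5}
  ]
}}

```text
clock: 1.1
eef_pos: [0.2812, 0.0843, 0.2258]
tool_rot: [0.446, 0.895, 0.0, 0.001]
ft_force: [1.3, 0.4, -0.0]
grip_width: 0.0848
grasp_force: 0.0
```

```bash
python3 - <<'E'
from go import *
inc([.428,-.310,.18],Rt(np.pi/2))
E
```

```text
d [-40.33 -11.99   4.6 ] w [1.300e-03 3.000e-04 6.452e-01] t 1.1 eef [0.2812 0.0843 0.2258] f [ 1.29  0.41 -0.03] g 0.08477946652532434 0.0
```

{"fn": "arm_command", "kwargs": {
  "increments": [
    {"dx": -4.4, "dy": -1.3, "dz": 0.3, "wx": 0, "wy": 0, "wz": 0.07, "grip": 8.5},
    {"dx": -8.8, "dy": -2.6, "dz": 0.6, "wx": 0, "wy": 0, "wz": 0.14, "grip": 8.5},
    {"dx": -13.3, "dy": -4, "dz": 1, "wx": 0, "wy": 0, "wz": 0.21, "grip": 8.5},
    {"dx": -17.8, "dy": -5.3, "dz": 1.5, "wx": 0, "wy": 0, "wz": 0.28, "grip": 8.5},
    {"dx": -22.3, "dy": -6.6, "dz": 2, "wx": 0, "wy": 0, "wz": 0.36, "grip": 8.5},
    {"dx": -26.8, "dy": -8, "dz": 2.5, "wx": 0, "wy": 0, "wz": 0.43, "grip": 8.5},
    {"dx": -31.3, "dy": -9.3, "dz": 3, "wx": 0, "wy": 0, "wz": 0.5, "grip": 8.5},
    {"dx": -35.5, "dy": -10.6, "dz": 3.5, "wx": 0, "wy": 0, "wz": 0.57, "grip": 8.5},
    {"dx": -39, "dy": -11.6, "dz": 4.2, "wx": 0, "wy": 0, "wz": 0.62, "grip": 8.5},
    {"dx": -40.3, "dy": -12, "dz": 4.6, "wx": 0, "wy": 0, "wz": 0.645, "grip": 8.5}
  ]
}}

```text
clock: 2.1
eef_pos: [0.429, -0.31, 0.1786]
tool_rot: [0.708, 0.707, -0.0, -0.0]
ft_force: [-0.1, 0.6, -0.4]
grip_width: 0.0849
grasp_force: 0.0
```

{"fn": "arm_command", "kwargs": {
  "increments": [
    {"dx": 0, "dy": 0, "dz": 0, "wx": 0, "wy": 0, "wz": 0, "grip": 8.5}
  ]
}}

```text
clock: 2.2
eef_pos: [0.4284, -0.308, 0.1784]
tool_rot: [0.707, 0.707, -0.0, -0.001]
ft_force: [-0.1, 0.4, 0.2]
grip_width: 0.085
grasp_force: 0.0
```

```bash
python3 - <<'E'
from go import *
from h import *
from workcell import viewer
inc([.428,-.310,.071],Rt(np.pi/2))
p,z=viewer.camera("side");cv2.imwrite("pics/s1.png",cv2.resize(p[150:370,180:440,::-1],None,fx=2.5,fy=2.5))
E
```

```text
d [-0.21 -0.02 10.74] w [-0.0021 -0.0014  0.001 ] t 2.2 eef [ 0.4284 -0.308   0.1784] f [-0.14  0.36  0.21] g 0.08497713917538417 0.0
```

View pics/s1.png

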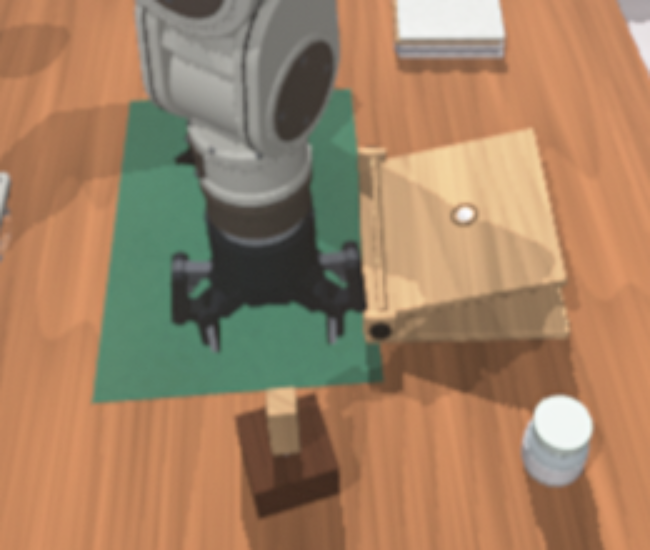

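The open fingers (210 and 335, 340) straddle the handle at (283,400), so I'll descend and close.

{"fn": "arm_command", "kwargs": {
  "increments": [
    {"dx": -0.1, "dy": 0, "dz": 2, "wx": 0, "wy": 0, "wz": 0, "grip": 8.5},
    {"dx": -0.2, "dy": 0, "dz": 5, "wx": 0, "wy": 0, "wz": 0, "grip": 8.5},
    {"dx": -0.2, "dy": 0, "dz": 8, "wx": 0, "wy": 0, "wz": 0, "grip": 8.5},
    {"dx": -0.2, "dy": 0, "dz": 10, "wx": 0, "wy": 0, "wz": 0, "grip": 8.5},
    {"dx": -0.2, "dy": 0, "dz": 10.7, "wx": 0, "wy": 0, "wz": 0, "grip": 8.5},
    {"dx": -0.2, "dy": 0, "dz": 10.7, "wx": 0, "wy": 0, "wz": 0, "grip": 8.5},
    {"dx": -0.2, "dy": 0, "dz": 10.7, "wx": 0, "wy": 0, "wz": 0, "grip": 4},
    {"dx": -0.2, "dy": 0, "dz": 10.7, "wx": 0, "wy": 0, "wz": 0, "grip": 4},
    {"dx": -0.2, "dy": 0, "dz": 10.7, "wx": 0, "wy": 0, "wz": 0, "grip": 4}
  ]
}}

```text
clock: 3.15
eef_pos: [0.4303, -0.3095, 0.0739]
tool_rot: [0.706, 0.709, 0.0, 0.001]
ft_force: [-0.9, 0.4, 0.3]
grip_width: 0.0432
grasp_force: 0.0
```

{"fn": "arm_command", "kwargs": {
  "increments": [
    {"dx": 0, "dy": 0, "dz": 0, "wx": 0, "wy": 0, "wz": 0, "grip": 3},
    {"dx": 0, "dy": 0, "dz": 0, "wx": 0, "wy": 0, "wz": 0, "grip": 2},
    {"dx": 0, "dy": 0, "dz": 0, "wx": 0, "wy": 0, "wz": 0, "grip": 1},
    {"dx": 0, "dy": 0, "dz": 0, "wx": 0, "wy": 0, "wz": 0, "grip": 0},
    {"dx": 0, "dy": 0, "dz": 0, "wx": 0, "wy": 0, "wz": 0, "grip": 0},
    {"dx": 0, "dy": 0, "dz": 0, "wx": 0, "wy": 0, "wz": 0, "grip": 0}
  ]
}}

```text
clock: 3.75
eef_pos: [0.4296, -0.3093, 0.0734]
tool_rot: [0.706, 0.708, -0.0, 0.0]
ft_force: [-2.3, 1.5, 6.2]
grip_width: 0.0245
grasp_force: 58.7
```

{"fn": "arm_command", "kwargs": {
  "increments": [
    {"dx": 0, "dy": 0, "dz": -0.5, "wx": 0, "wy": 0, "wz": 0, "grip": 0},
    {"dx": 0, "dy": 0, "dz": -1.5, "wx": 0, "wy": 0, "wz": 0, "grip": 0},
    {"dx": 0, "dy": 0, "dz": -3, "wx": 0, "wy": 0, "wz": 0, "grip": 0},
    {"dx": 0, "dy": 0, "dz": -5, "wx": 0, "wy": 0, "wz": 0, "grip": 0},
    {"dx": 0, "dy": 0, "dz": -7, "wx": 0, "wy": 0, "wz": 0, "grip": 0},
    {"dx": 0, "dy": 0, "dz": -9, "wx": 0, "wy": 0, "wz": 0, "grip": 0},
    {"dx": 0, "dy": 0, "dz": -11, "wx": 0, "wy": 0, "wz": 0, "grip": 0},
    {"dx": 0, "dy": 0, "dz": -13, "wx": 0, "wy": 0, "wz": 0, "grip": 0},
    {"dx": 0, "dy": 0, "dz": -15, "wx": 0, "wy": 0, "wz": 0, "grip": 0},
    {"dx": 0, "dy": 0, "dz": -16, "wx": 0, "wy": 0, "wz": 0, "grip": 0}
  ]
}}

```text
clock: 4.75
eef_pos: [0.4303, -0.3095, 0.235]
tool_rot: [0.706, 0.709, 0.0, 0.002]
ft_force: [0.6, -0.4, -0.7]
grip_width: 0.0245
grasp_force: 58.8
```

{"fn": "arm_command", "kwargs": {
  "increments": [
    {"dx": 0, "dy": 0, "dz": 0, "wx": 0, "wy": 0, "wz": 0, "grip": 0},
    {"dx": 0, "dy": 0, "dz": 0, "wx": 0, "wy": 0, "wz": 0, "grip": 0},
    {"dx": 0, "dy": 0, "dz": 0, "wx": 0, "wy": 0, "wz": 0, "grip": 0}
  ]
}}

```text
clock: 5.05
eef_pos: [0.4289, -0.3086, 0.2313]
tool_rot: [0.706, 0.709, -0.0, -0.001]
ft_force: [-0.2, 0.9, -0.8]
grip_width: 0.025
grasp_force: 58.8
```

```bash
python3 - <<'E'
from go import *
from h import *
from workcell import viewer
np.set_printoptions(precision=4,suppress=True)
inc([.438,.318,.235],Rt(np.pi/2))
ims=[]
for n in("side","top"):
    p,z=viewer.camera(n);c=viewer.get_calibration(n);W=cloud(p,z,c);pickle.dump((p,z,c),open(f"l_{n}.pkl","wb"))
    e=monitor.get_obs()["eef_pos"];T=c["view"]@np.r_[e,1];f=K(c);u,v=c["cx"]-f*T[0]/T[2],c["cy"]+f*T[1]/T[2];print(n,u,v,e)
    u,v=int(np.clip(u,60,580)),int(np.clip(v,60,340));ims.append(cv2.resize(p[v-60:v+60,u-60:u+60,::-1],(400,400),interpolation=cv2.INTER_CUBIC));print(u-60,v-60)
cv2.imwrite("pics/l1.png",np.hstack(ims))
E
```

```text
d [62.65  1.15 -0.28] w [-0.002  -0.0014  0.004 ] t 5.05 eef [ 0.4289 -0.3086  0.2313] f [-0.2   0.86 -0.82] g 0.02498325790357109 58.825923800468445
side 288.745201791882 283.31109987856524 [ 0.4289 -0.3085  0.2313]
228 223
top 445.0114928692117 243.701194884654 [ 0.429  -0.3086  0.2314]
385 183
```

View pics/l1.png

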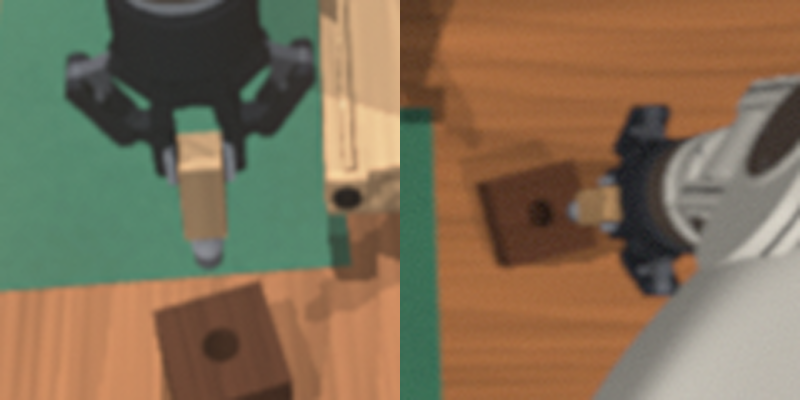

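The dauber is held and clear of the stand, with its metal tip at about (208,260) in the left panel. I'll check its length and axis against the projected points.

```bash
python3 - <<'E'
from h import *
np.set_printoptions(precision=4,suppress=True)
for n,u0,v0 in(("side",228,223),("top",385,183)):
    p,z,c=pickle.load(open(f"l_{n}.pkl","rb"));f=K(c)
    off=np.array([.0008,-.0011,0])*(1 if n=="side" else -1)
    for h in(0,.021,.042,.117):
        T=c["view"]@np.r_[np.array([.4289,-.3086,.2313-.0604+h])+off,1];u,v=c["cx"]-f*T[0]/T[2],c["cy"]+f*T[1]/T[2];print(n,h,"img",((u-u0)*10/3).round(),((v-v0)*10/3).round())
    W=cloud(p,z,c);X,Y,Z=W[...,0],W[...,1],W[...,2]
    for a,b in((.166,.19),(.19,.205),(.205,.225)):
        m=(abs(X-.429)<.022)&(abs(Y+.309)<.022)&(Z>a)&(Z<b);q=W[m]
        if len(q):print(a,b,len(q),q.min(0),q.max(0),(q.min(0)+q.max(0))/2)
E
```

```text
side 0 img 210.0 255.0
side 0.021 img 208.0 237.0
side 0.042 img 206.0 219.0
side 0.117 img 197.0 148.0
0.166 0.19 35 [ 0.4183 -0.3195  0.1694] [ 0.4365 -0.3098  0.19  ] [ 0.4274 -0.3146  0.1797]
0.19 0.205 35 [ 0.4186 -0.3208  0.1907] [ 0.4373 -0.3119  0.2046] [ 0.4279 -0.3163  0.1977]
0.205 0.225 43 [ 0.4162 -0.3238  0.2052] [ 0.4405 -0.3186  0.2249] [ 0.4283 -0.3212  0.2151]
top 0 img 177.0 206.0
top 0.021 img 184.0 205.0
top 0.042 img 192.0 204.0
top 0.117 img 221.0 201.0
0.166 0.19 8 [ 0.4194 -0.3033  0.1767] [ 0.4327 -0.2989  0.1873] [ 0.4261 -0.3011  0.182 ]
0.19 0.205 8 [ 0.419  -0.3008  0.1902] [ 0.4321 -0.2983  0.2032] [ 0.4256 -0.2996  0.1967]
0.205 0.225 13 [ 0.4132 -0.3067  0.2132] [ 0.4391 -0.2948  0.2247] [ 0.4262 -0.3007  0.219 ]
```

{"fn": "arm_command", "kwargs": {
  "increments": [
    {"dx": 1, "dy": 0, "dz": 0, "wx": 0, "wy": 0, "wz": 0, "grip": 0},
    {"dx": 3, "dy": 0, "dz": 0, "wx": 0, "wy": 0, "wz": 0, "grip": 0},
    {"dx": 6, "dy": 0, "dz": 0, "wx": 0, "wy": 0, "wz": 0, "grip": 0},
    {"dx": 10, "dy": 0.2, "dz": 0, "wx": 0, "wy": 0, "wz": 0, "grip": 0},
    {"dx": 14, "dy": 0.2, "dz": 0, "wx": 0, "wy": 0, "wz": 0, "grip": 0},
    {"dx": 18, "dy": 0.3, "dz": 0, "wx": 0, "wy": 0, "wz": 0, "grip": 0},
    {"dx": 22, "dy": 0.4, "dz": 0, "wx": 0, "wy": 0, "wz": 0, "grip": 0},
    {"dx": 26, "dy": 0.4, "dz": 0, "wx": 0, "wy": 0, "wz": 0, "grip": 0},
    {"dx": 30, "dy": 0.5, "dz": 0, "wx": 0, "wy": 0, "wz": 0, "grip": 0},
    {"dx": 34, "dy": 0.6, "dz": 0, "wx": 0, "wy": 0, "wz": 0, "grip": 0}
  ]
}}

```text
clock: 6.15
eef_pos: [0.4333, 0.0331, 0.2325]
tool_rot: [0.706, 0.709, 0.0, -0.0]
ft_force: [0.5, 0.5, -0.6]
grip_width: 0.0248
grasp_force: 58.8
```

{"fn": "arm_command", "kwargs": {
  "increments": [
    {"dx": 4, "dy": 0.1, "dz": 0, "wx": 0, "wy": 0, "wz": 0, "grip": 0},
    {"dx": 8, "dy": 0.1, "dz": 0, "wx": 0, "wy": 0, "wz": 0, "grip": 0},
    {"dx": 12, "dy": 0.2, "dz": 0, "wx": 0, "wy": 0, "wz": 0, "grip": 0},
    {"dx": 16, "dy": 0.3, "dz": 0, "wx": 0, "wy": 0, "wz": 0, "grip": 0},
    {"dx": 20, "dy": 0.3, "dz": 0, "wx": 0, "wy": 0, "wz": 0, "grip": 0},
    {"dx": 24, "dy": 0.4, "dz": 0, "wx": 0, "wy": 0, "wz": 0, "grip": 0},
    {"dx": 26.8, "dy": 0.4, "dz": 0, "wx": 0, "wy": 0, "wz": 0, "grip": 0},
    {"dx": 28.2, "dy": 0.4, "dz": 0, "wx": 0, "wy": 0, "wz": 0, "grip": 0},
    {"dx": 28.6, "dy": 0.4, "dz": 0, "wx": 0, "wy": 0, "wz": 0, "grip": 0},
    {"dx": 28.6, "dy": 0.4, "dz": 0, "wx": 0, "wy": 0, "wz": 0, "grip": 0}
  ]
}}

```text
clock: 7.15
eef_pos: [0.4367, 0.3166, 0.2323]
tool_rot: [0.706, 0.709, -0.001, 0.0]
ft_force: [-0.2, -0.7, -1.5]
grip_width: 0.0249
grasp_force: 58.8
```

{"fn": "arm_command", "kwargs": {
  "increments": [
    {"dx": 0, "dy": 0, "dz": 0, "wx": 0, "wy": 0, "wz": 0, "grip": 0},
    {"dx": 0, "dy": 0, "dz": 0, "wx": 0, "wy": 0, "wz": 0, "grip": 0}
  ]
}}

```text
clock: 7.35
eef_pos: [0.4373, 0.3157, 0.2329]
tool_rot: [0.706, 0.708, 0.0, 0.0]
ft_force: [1.2, -0.2, -0.8]
grip_width: 0.0248
grasp_force: 58.9
```

```bash
python3 - <<'E'
from go import *
inc([.439,.318,.1884],Rt(np.pi/2))
E
```

```text
d [0.23 0.17 4.45] w [0.0002 0.0002 0.0022] t 7.35 eef [0.4373 0.3157 0.2329] f [ 1.19 -0.18 -0.83] g 0.024792880015213462 58.85226130485535
```

{"fn": "arm_command", "kwargs": {
  "increments": [
    {"dx": 0.2, "dy": 0.2, "dz": 1, "wx": 0, "wy": 0, "wz": 0, "grip": 0},
    {"dx": 0.2, "dy": 0.2, "dz": 2.5, "wx": 0, "wy": 0, "wz": 0, "grip": 0},
    {"dx": 0.2, "dy": 0.2, "dz": 3.5, "wx": 0, "wy": 0, "wz": 0, "grip": 0},
    {"dx": 0.2, "dy": 0.2, "dz": 4.2, "wx": 0, "wy": 0, "wz": 0, "grip": 0},
    {"dx": 0.2, "dy": 0.2, "dz": 4.6, "wx": 0, "wy": 0, "wz": 0, "grip": 0},
    {"dx": 0.2, "dy": 0.2, "dz": 4.9, "wx": 0, "wy": 0, "wz": 0, "grip": 0},
    {"dx": 0.2, "dy": 0.2, "dz": 5.2, "wx": 0, "wy": 0, "wz": 0, "grip": 0},
    {"dx": 0.2, "dy": 0.2, "dz": 5.5, "wx": 0, "wy": 0, "wz": 0, "grip": 0},
    {"dx": 0.2, "dy": 0.2, "dz": 5.8, "wx": 0, "wy": 0, "wz": 0, "grip": 0},
    {"dx": 0.2, "dy": 0.2, "dz": 5.8, "wx": 0, "wy": 0, "wz": 0, "grip": 0}
  ]
}}

```text
clock: 8.35
eef_pos: [0.4392, 0.3191, 0.1747]
tool_rot: [0.706, 0.709, 0.0, 0.0]
ft_force: [-0.2, -1.3, 4.2]
grip_width: 0.0247
grasp_force: 59.4
```

{"fn": "arm_command", "kwargs": {
  "increments": [
    {"dx": 0, "dy": 0, "dz": 0, "wx": 0, "wy": 0, "wz": 0, "grip": 0},
    {"dx": 0, "dy": 0, "dz": 0, "wx": 0, "wy": 0, "wz": 0, "grip": 0}
  ]
}}

```text
clock: 8.55
eef_pos: [0.4392, 0.3191, 0.175]
tool_rot: [0.706, 0.709, 0.0, 0.0]
ft_force: [-1.4, -0.6, 2.7]
grip_width: 0.0252
grasp_force: 59.4
```

```bash
python3 - <<'E'
from go import *
from h import *
from workcell import viewer
F=[]
for i in range(3):
    p,z=viewer.camera("side");F.append(monitor.get_obs()["ft_force"])
print(np.array(F).round(2))
inc([.439,.318,.1884],Rt(np.pi/2))
c=viewer.get_calibration("side");W=cloud(p,z,c)
m=(np.hypot(W[...,0]-.439,W[...,1]-.318)<.024)&(W[...,2]>.11)&(W[...,2]<.135)
print(np.percentile(W[m][:,2],[10,50,90]),m.sum())
cv2.imwrite("pics/p1.png",cv2.resize(p[90:200,240:360,::-1],None,fx=4.5,fy=4.5,interpolation=cv2.INTER_CUBIC))
E
```

```text
[[-1.21 -1.13  3.52]
 [-0.07 -0.73  3.32]
 [-1.06 -0.75  3.5 ]]
d [-0.11 -0.02 -1.36] w [ 0.0004 -0.0003  0.004 ] t 8.7 eef [0.4392 0.3191 0.1748] f [-1.06 -0.75  3.5 ] g 0.024779778051833866 59.34525668621063
[0.11750466 0.12041496 0.12732109] 90
```

View pics/p1.png

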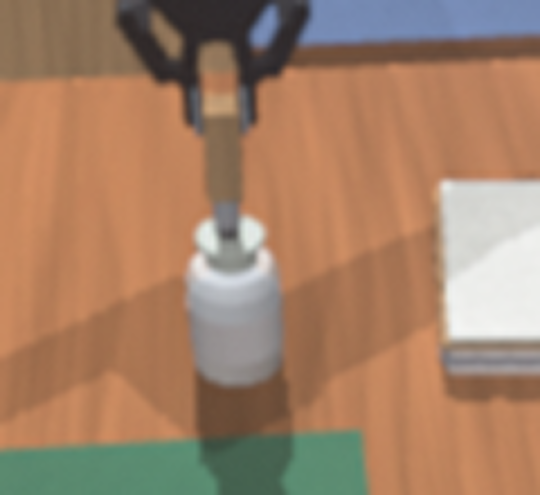

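The felt sits centred on the pump at (230,235), and the pump top reads 0.120 m, so it's fully down. I'll nudge slightly further for margin, then retract.

{"fn": "arm_command", "kwargs": {
  "increments": [
    {"dx": 0, "dy": 0, "dz": 0.06, "wx": 0, "wy": 0, "wz": 0, "grip": 0},
    {"dx": 0, "dy": 0, "dz": 0.06, "wx": 0, "wy": 0, "wz": 0, "grip": 0},
    {"dx": 0, "dy": 0, "dz": 0.06, "wx": 0, "wy": 0, "wz": 0, "grip": 0},
    {"dx": 0, "dy": 0, "dz": -0.3, "wx": 0, "wy": 0, "wz": 0, "grip": 0},
    {"dx": 0, "dy": 0, "dz": -0.8, "wx": 0, "wy": 0, "wz": 0, "grip": 0},
    {"dx": 0, "dy": 0, "dz": -1.3, "wx": 0, "wy": 0, "wz": 0, "grip": 0},
    {"dx": 0, "dy": 0, "dz": -2, "wx": 0, "wy": 0, "wz": 0, "grip": 0},
    {"dx": 0, "dy": 0, "dz": -3.5, "wx": 0, "wy": 0, "wz": 0, "grip": 0},
    {"dx": 0, "dy": 0, "dz": -5, "wx": 0, "wy": 0, "wz": 0, "grip": 0},
    {"dx": 0, "dy": 0, "dz": -6, "wx": 0, "wy": 0, "wz": 0, "grip": 0}
  ]
}}

```text
clock: 9.7
eef_pos: [0.4393, 0.3193, 0.2358]
tool_rot: [0.706, 0.709, 0.001, -0.0]
ft_force: [0.6, 0.6, -0.0]
grip_width: 0.0248
grasp_force: 58.8
```

{"fn": "arm_command", "kwargs": {
  "increments": [
    {"dx": 0, "dy": 0, "dz": 0, "wx": 0, "wy": 0, "wz": 0, "grip": 0},
    {"dx": 0, "dy": 0, "dz": 0, "wx": 0, "wy": 0, "wz": 0, "grip": 0}
  ]
}}

```text
clock: 9.9
eef_pos: [0.439, 0.319, 0.2344]
tool_rot: [0.706, 0.709, -0.0, -0.0]
ft_force: [0.4, 0.3, -1.4]
grip_width: 0.0249
grasp_force: 58.9
```

```bash
python3 - <<'E'
from go import *
from h import *
from workcell import viewer
p,z=viewer.camera("side");c=viewer.get_calibration("side");W=cloud(p,z,c)
m=(np.hypot(W[...,0]-.439,W[...,1]-.318)<.024)&(W[...,2]>.11)&(W[...,2]<.135)
print("pump",np.percentile(W[m][:,2],[10,50,90]),m.sum())
n=np.array([-.2673,.0133,.9635]);n/=np.linalg.norm(n)
s=np.array([.6365,-.060,.0627]) # mark, robot frame incl. ~1 mm x offset
inc(s+n*(.0612+.05),Rt(np.pi/2-.05,n))
print(s+n*.1112)
E
```

```text
pump [0.12502174 0.12803019 0.12958662] 107
d [-37.8   16.66   6.41] w [-0.2719 -0.0065  0.0537] t 9.95 eef [0.4387 0.3188 0.2339] f [-0.09  0.76 -0.14] g 0.025095546675873985 58.849793672561646
[ 0.60677562 -0.05852101  0.16984343]
```

{"fn": "arm_command", "kwargs": {
  "increments": [
    {"dx": -1, "dy": 0.4, "dz": 0, "wx": -0.01, "wy": 0, "wz": 0, "grip": 0},
    {"dx": -3, "dy": 1.3, "dz": 0, "wx": -0.03, "wy": 0, "wz": 0.01, "grip": 0},
    {"dx": -6, "dy": 2.6, "dz": 0, "wx": -0.06, "wy": 0, "wz": 0.01, "grip": 0},
    {"dx": -9.5, "dy": 4.2, "dz": 0, "wx": -0.09, "wy": 0, "wz": 0.02, "grip": 0},
    {"dx": -13, "dy": 5.7, "dz": 0.3, "wx": -0.12, "wy": 0, "wz": 0.02, "grip": 0},
    {"dx": -16.5, "dy": 7.3, "dz": 0.6, "wx": -0.15, "wy": 0, "wz": 0.03, "grip": 0},
    {"dx": -20, "dy": 8.8, "dz": 1, "wx": -0.18, "wy": 0, "wz": 0.04, "grip": 0},
    {"dx": -23.5, "dy": 10.4, "dz": 1.5, "wx": -0.21, "wy": -0.01, "wz": 0.05, "grip": 0},
    {"dx": -27, "dy": 11.9, "dz": 2, "wx": -0.24, "wy": -0.01, "wz": 0.05, "grip": 0},
    {"dx": -30.5, "dy": 13.4, "dz": 2.7, "wx": -0.272, "wy": -0.006, "wz": 0.054, "grip": 0}
  ]
}}

```text
clock: 10.95
eef_pos: [0.5742, 0.0125, 0.2071]
tool_rot: [0.718, 0.683, 0.094, 0.098]
ft_force: [0.6, 0.2, -1.3]
grip_width: 0.0251
grasp_force: 58.8
```

```bash
python3 - <<'E'
from go import *
n=np.array([-.2673,.0133,.9635]);n/=np.linalg.norm(n)
s=np.array([.6365,-.060,.0627])
inc(s+n*(.0612+.03),Rt(np.pi/2-.05,n))
E
```

```text
d [-6.93  2.47  6.56] w [ 0.0022 -0.0005 -0.0006] t 10.95 eef [0.5742 0.0125 0.2071] f [ 0.59  0.23 -1.25] g 0.02511868468942659 58.84602427482605
```

{"fn": "arm_command", "kwargs": {
  "increments": [
    {"dx": -2, "dy": 0.7, "dz": 1, "wx": 0, "wy": 0, "wz": 0, "grip": 0},
    {"dx": -4, "dy": 1.4, "dz": 2.2, "wx": 0, "wy": 0, "wz": 0, "grip": 0},
    {"dx": -5.7, "dy": 2, "dz": 3.6, "wx": 0, "wy": 0, "wz": 0, "grip": 0},
    {"dx": -6.6, "dy": 2.4, "dz": 5, "wx": 0, "wy": 0, "wz": 0, "grip": 0},
    {"dx": -6.9, "dy": 2.5, "dz": 6, "wx": 0, "wy": 0, "wz": 0, "grip": 0},
    {"dx": -6.9, "dy": 2.5, "dz": 6.5, "wx": 0, "wy": 0, "wz": 0, "grip": 0},
    {"dx": -6.9, "dy": 2.5, "dz": 6.5, "wx": 0, "wy": 0, "wz": 0, "grip": 0},
    {"dx": -6.9, "dy": 2.5, "dz": 6.5, "wx": 0, "wy": 0, "wz": 0, "grip": 0}
  ]
}}

```text
clock: 11.75
eef_pos: [0.6123, -0.0555, 0.1519]
tool_rot: [0.718, 0.683, 0.094, 0.098]
ft_force: [0.5, 0.1, -1.2]
grip_width: 0.0247
grasp_force: 58.9
```

```bash
python3 - <<'E'
from go import *
from h import *
from workcell import viewer
np.set_printoptions(precision=4,suppress=True)
n=np.array([-.2673,.0133,.9635]);n/=np.linalg.norm(n)
s=np.array([.6365,-.060,.0627])
inc(s+n*.0612,Rt(np.pi/2-.05,n))
o=monitor.get_obs();Rm=R.from_quat(o["tool_rot"]).as_matrix();print("tool z",Rm[:,2]); e=o["eef_pos"];tz=Rm[:,2]
ims=[]
for nm in("side","top"):
    p,z=viewer.camera(nm);c=viewer.get_calibration(nm);pickle.dump((p,z,c),open(f"m_{nm}.pkl","wb"));f=K(c)
    def pj(q): T=c["view"]@np.r_[q,1];return c["cx"]-f*T[0]/T[2],c["cy"]+f*T[1]/T[2]
    u,v=map(int,pj(e+tz*.0612));u0,v0=u-40,v-40
    print(nm,"crop",u0,v0,"tip",pj(e+tz*.0612),"shoulder",pj(e+tz*.0192),"mark",pj(s))
    ims.append(cv2.resize(p[v0:v0+80,u0:u0+80,::-1],(400,400),interpolation=cv2.INTER_CUBIC))
    W=cloud(p,z,c);q=W.reshape(-1,3);l=(q-e)@tz;r=q-e-l[:,None]*tz
    for a,b in((.022,.036),(.036,.05),(.05,.063)):
        m=(np.linalg.norm(r,axis=1)<.018)&(l>a)&(l<b);g=q[m]-e
        if m.sum()>5: xs=g@Rm[:,0];ys=g@Rm[:,1];print(a,m.sum(),"x",xs.min(),xs.max(),"y",ys.min(),ys.max())
    k=(np.linalg.norm(q-s,axis=1)<.02).reshape(z.shape);hsv=cv2.cvtColor(p,cv2.COLOR_RGB2HSV)
    mk=k&(hsv[...,1]<70)&(hsv[...,2]>120);vv,uu=np.nonzero(mk);print("mark px",len(uu),uu.mean() if len(uu) else 0,vv.mean() if len(uu) else 0)
cv2.imwrite("pics/m1.png",np.hstack(ims))
E
```

```text
d [-0.34 -0.04  3.12] w [ 0.0012 -0.0016  0.0007] t 11.75 eef [ 0.6123 -0.0555  0.1519] f [ 0.48  0.08 -1.17] g 0.02466899665506652 58.907520174980164
tool z [ 0.2686 -0.0117 -0.9632]
side crop 322 186 tip (np.float64(362.93787933114845), np.float64(226.9791012958887)) shoulder (np.float64(359.8634434065126), np.float64(217.1871217658479)) mark (np.float64(365.10079259906325), np.float64(234.89463285849163))
0.022 20 x -0.012312760998178946 -0.002120783231048068 y -0.008424971430445643 0.008651150443358445
0.036 20 x -0.012284079044424079 -0.004197355095790813 y -0.010720568276705957 0.006781824124128462
0.05 17 x -0.01064355122388599 -0.0003967337364313034 y -0.010344227295701048 0.007338025216268743
mark px 32 365.15625 235.375
top crop 301 137 tip (np.float64(341.25078484936785), np.float64(177.86826089855006)) shoulder (np.float64(342.05164142160794), np.float64(179.24721664030884)) mark (np.float64(341.8429502110708), np.float64(177.083689364538))
mark px 0 0 0
```

View pics/m1.png

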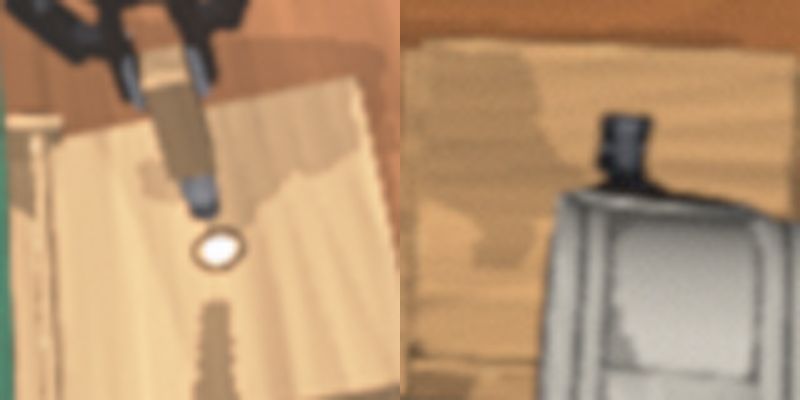

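The right panel (top view) has the tip hidden by the arm. In the left panel the tip at (203,210) sits just above the ring centred at (218,248). I'll go closer and check there.

{"fn": "arm_command", "kwargs": {
  "increments": [
    {"dx": -0.2, "dy": 0.05, "dz": 0.8, "wx": 0, "wy": 0, "wz": 0, "grip": 0},
    {"dx": -0.3, "dy": 0.08, "dz": 1.6, "wx": 0, "wy": 0, "wz": 0, "grip": 0},
    {"dx": -0.3, "dy": 0.08, "dz": 2.2, "wx": 0, "wy": 0, "wz": 0, "grip": 0},
    {"dx": -0.3, "dy": 0.08, "dz": 2.6, "wx": 0, "wy": 0, "wz": 0, "grip": 0},
    {"dx": -0.3, "dy": 0.08, "dz": 2.6, "wx": 0, "wy": 0, "wz": 0, "grip": 0},
    {"dx": -0.3, "dy": 0.08, "dz": 2.6, "wx": 0, "wy": 0, "wz": 0, "grip": 0},
    {"dx": -0.3, "dy": 0.08, "dz": 2.6, "wx": 0, "wy": 0, "wz": 0, "grip": 0}
  ]
}}

```text
clock: 12.55
eef_pos: [0.6201, -0.0597, 0.1271]
tool_rot: [0.718, 0.683, 0.094, 0.098]
ft_force: [0.4, 0.1, 0.1]
grip_width: 0.0246
grasp_force: 58.9
```

```bash
cat > chk.py <<'E'
from go import *
from h import *
from workcell import viewer
np.set_printoptions(precision=4,suppress=True)
n=np.array([-.2673,.0133,.9635]);n/=np.linalg.norm(n)
s=np.array([.6377,-.0597,.0630])
F=[];P=[]
for i in range(8):
    p,z=viewer.camera("side");o=monitor.get_obs();F.append(o["ft_force"]);P.append(p.astype(float))
F=np.array(F);print("F mean",F.mean(0),"along n",F.mean(0)@n,"std",(F@n).std())
inc(s+n*.0612,Rt(np.pi/2-.05,n))
p=np.mean(P,0).astype(np.uint8)
c=viewer.get_calibration("side");f=K(c)
Rm=R.from_quat(o["tool_rot"]).as_matrix();e=o["eef_pos"];tz=Rm[:,2]
def pj(q): T=c["view"]@np.r_[q,1];return np.array([c["cx"]-f*T[0]/T[2],c["cy"]+f*T[1]/T[2]])
print("tip pred",pj(e+tz*.0612),"mark",365.16,235.38,"px per mm x",pj(s+[.001,0,0])-pj(s),"y",pj(s+[0,.001,0])-pj(s))
hsv=cv2.cvtColor(p,cv2.COLOR_RGB2HSV)
# stem: columns where colour is bluish/grey (low R-B) per row
rb=p[...,0].astype(float)-p[...,2]
for r in range(214,242):
    i=np.arange(352,380);m=rb[r,352:380]<25
    a=i[m]; print(r,(a.min(),a.max(),a.mean().round(2),len(a)) if len(a) else None,end="; ")
u0,v0=340,205
cv2.imwrite(f"pics/c{int(o['clock']*100)}.png",cv2.resize(p[v0:v0+50,u0:u0+50,::-1],(600,600),interpolation=cv2.INTER_CUBIC))
print(o['clock'])
E
python3 chk.py; mv pics/c1*.png pics/close.png; ls pics
```

```text
F mean [-0.0849 -0.1809 -0.797 ] along n -0.7476676914235061 std 0.3462437544299783
d [ 0.09 -0.    0.51] w [ 0.0013 -0.0012 -0.0005] t 12.95 eef [ 0.6199 -0.0597  0.1269] f [ 0.08 -0.77 -1.3 ] g 0.02494826180027307 58.9095014333725
tip pred [365.2287 233.8164] mark 365.16 235.38 px per mm x [ 0.353 -0.023] y [-0.0575 -0.2741]
214 (np.int64(352), np.int64(353), np.float64(352.5), 2); 215 None; 216 None; 217 None; 218 None; 219 None; 220 None; 221 None; 222 None; 223 None; 224 None; 225 None; 226 None; 227 None; 228 (np.int64(364), np.int64(366), np.float64(365.0), 3); 229 (np.int64(361), np.int64(366), np.float64(363.5), 6); 230 (np.int64(361), np.int64(366), np.float64(363.5), 6); 231 (np.int64(362), np.int64(367), np.float64(364.5), 6); 232 (np.int64(362), np.int64(367), np.float64(364.5), 6); 233 (np.int64(362), np.int64(367), np.float64(364.5), 6); 234 (np.int64(363), np.int64(367), np.float64(365.0), 5); 235 (np.int64(364), np.int64(367), np.float64(365.5), 4); 236 (np.int64(364), np.int64(366), np.float64(365.0), 3); 237 (np.int64(365), np.int64(366), np.float64(365.5), 2); 238 None; 239 None; 240 None; 241 None; 12.95
close.png
l1.png
m1.png
p1.png
s1.png
side0.png
side_c.png
top0.png
top_c.png
```

View pics/close.png

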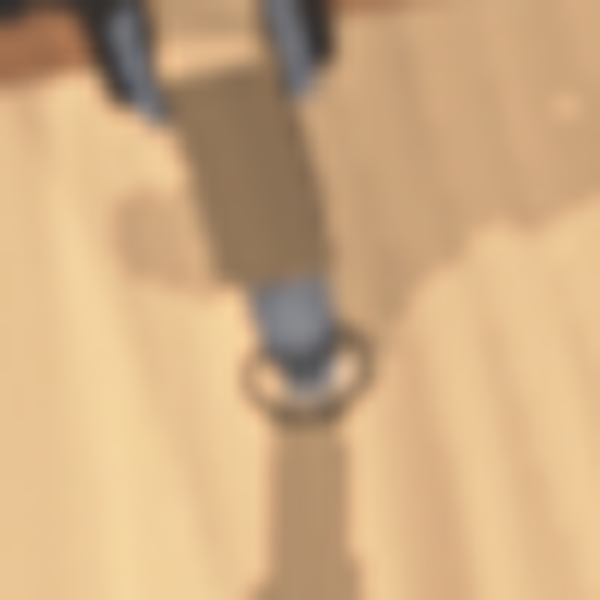

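The ring is centred at (308,371) in the zoomed crop and the stem axis extrapolates to about x=313, roughly 1 mm too far up the slope. I'll shift by that much and touch down.

{"fn": "arm_command", "kwargs": {
  "increments": [
    {"dx": 0.05, "dy": -0.06, "dz": 0, "wx": 0, "wy": 0, "wz": 0, "grip": 0},
    {"dx": 0.09, "dy": -0.12, "dz": 0.1, "wx": 0, "wy": 0, "wz": 0, "grip": 0},
    {"dx": 0.09, "dy": -0.12, "dz": 0.25, "wx": 0, "wy": 0, "wz": 0, "grip": 0},
    {"dx": 0.09, "dy": -0.12, "dz": 0.4, "wx": 0, "wy": 0, "wz": 0, "grip": 0},
    {"dx": 0.09, "dy": -0.12, "dz": 0.55, "wx": 0, "wy": 0, "wz": 0, "grip": 0},
    {"dx": 0.09, "dy": -0.12, "dz": 0.65, "wx": 0, "wy": 0, "wz": 0, "grip": 0},
    {"dx": 0.09, "dy": -0.12, "dz": 0.65, "wx": 0, "wy": 0, "wz": 0, "grip": 0},
    {"dx": 0.09, "dy": -0.12, "dz": 0.65, "wx": 0, "wy": 0, "wz": 0, "grip": 0}
  ]
}}

```text
clock: 13.75
eef_pos: [0.6205, -0.0588, 0.1203]
tool_rot: [0.718, 0.683, 0.094, 0.098]
ft_force: [0.3, -0.1, 0.5]
grip_width: 0.0248
grasp_force: 59.1
```

```bash
python3 chk.py; mv pics/c1*.png pics/touch.png
```

```text
F mean [-0.9159 -0.0726  0.1377] along n 0.37649622279387196 std 0.5866126477125724
d [ 0.    0.13 -0.14] w [ 0.001  -0.0012 -0.0005] t 14.15 eef [ 0.6205 -0.0589  0.1202] f [-0.89  0.6  -1.19] g 0.02464470129074133 59.13042426109314
tip pred [365.1769 235.1004] mark 365.16 235.38 px per mm x [ 0.353 -0.023] y [-0.0575 -0.2741]
214 (np.int64(352), np.int64(364), np.float64(358.0), 2); 215 (np.int64(352), np.int64(353), np.float64(352.5), 2); 216 None; 217 None; 218 None; 219 None; 220 None; 221 None; 222 None; 223 None; 224 None; 225 None; 226 None; 227 None; 228 None; 229 (np.int64(365), np.int64(365), np.float64(365.0), 1); 230 (np.int64(362), np.int64(366), np.float64(364.0), 5); 231 (np.int64(361), np.int64(366), np.float64(363.5), 6); 232 (np.int64(361), np.int64(367), np.float64(364.0), 7); 233 (np.int64(362), np.int64(367), np.float64(364.5), 6); 234 (np.int64(362), np.int64(367), np.float64(364.5), 6); 235 (np.int64(362), np.int64(366), np.float64(364.0), 5); 236 (np.int64(363), np.int64(366), np.float64(364.5), 4); 237 (np.int64(364), np.int64(366), np.float64(365.0), 3); 238 None; 239 None; 240 None; 241 None; 14.15
```

View pics/touch.png

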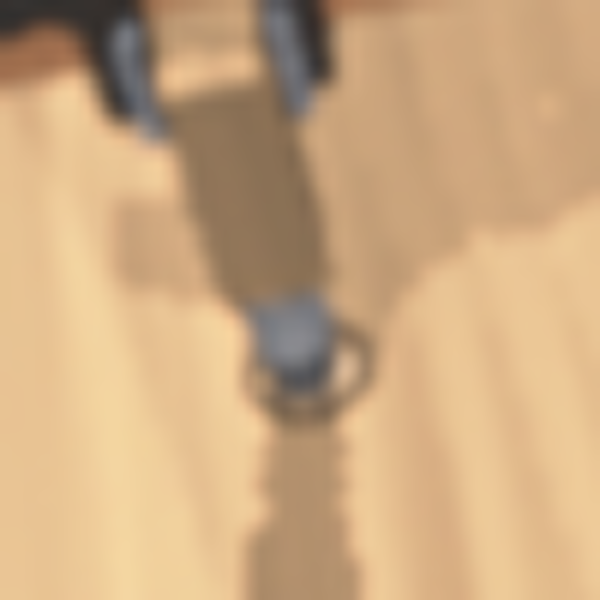

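The felt is just touching, and appears slightly left of and above the ring centre at (308,371). I'll quantify that from the raw pixels.

```bash
python3 - <<'E'
from h import *
from workcell import viewer,monitor
P=np.mean([viewer.camera("side")[0].astype(float) for i in range(6)],0)
np.save("touch.npy",P)
B=pickle.load(open("d0.pkl","rb"))["side"][0].astype(float)
for A in(B,P):
    print("cols 358..373  R / B")
    for r in range(226,243):
        print(r," ".join("%3d"%x for x in A[r,358:374,0]),"|"," ".join("%3d"%x for x in A[r,358:374,2]))
E
```

```text
cols 358..373  R / B
226 238 239 239 239 237 237 238 238 237 235 231 227 225 221 221 224 | 154 154 154 154 153 152 153 153 153 150 145 142 139 136 136 138
227 239 239 239 239 238 237 238 238 238 235 231 227 225 221 220 223 | 153 154 154 155 153 152 153 153 152 149 145 141 140 136 134 138
228 239 239 239 240 238 237 238 239 238 236 232 228 226 222 220 222 | 154 154 154 155 153 153 153 153 153 150 147 142 140 136 134 136
229 239 239 239 240 239 237 239 240 239 237 234 230 226 223 221 222 | 154 154 154 155 154 153 154 155 154 152 148 145 140 137 135 135
230 238 239 239 240 239 236 236 236 234 233 233 230 227 223 220 221 | 154 154 154 155 154 150 150 148 147 146 147 144 141 137 135 136
231 239 239 240 241 236 219 206 204 198 195 205 221 226 224 221 221 | 153 154 155 156 149 133 124 122 117 117 124 134 139 138 136 136
232 238 239 240 236 218 181 183 205 207 187 172 178 207 223 222 219 | 153 154 154 149 131 111 118 136 138 121 107 108 126 136 136 134
233 238 239 235 214 184 198 226 240 243 234 211 174 178 211 221 218 | 153 153 147 128 113 135 178 209 215 190 147 110 110 128 135 133
234 239
[... 2797 characters left out ...]
92 104 117 110 116 134 140 136
238 240 240 226 183 138 121 131 137 127 133 158 192 223 229 226 221 | 156 155 139 113  89  83  92  96  88  88 100 118 137 142 140 136
239 239 240 239 223 167 128 130 136 127 135 188 229 235 231 226 222 | 154 156 153 134 102  81  83  87  82  86 115 140 148 145 141 136
240 238 239 242 239 205 160 149 153 154 168 218 238 237 231 226 222 | 153 155 157 151 124  98  91  94  95 103 132 150 151 146 141 137
241 238 239 240 238 214 182 175 177 179 182 210 232 235 232 227 223 | 153 154 156 151 129 111 106 107 108 111 127 145 150 146 141 137
242 237 239 238 229 202 183 180 181 182 181 198 228 235 233 228 223 | 152 153 154 143 122 111 109 110 110 110 120 141 150 147 142 137
```

{"fn": "arm_command", "kwargs": {
  "increments": [
    {"dx": 0, "dy": 0, "dz": -0.25, "wx": 0, "wy": 0, "wz": 0, "grip": 0},
    {"dx": 0, "dy": 0, "dz": -0.5, "wx": 0, "wy": 0, "wz": 0, "grip": 0},
    {"dx": -0.1, "dy": 0.1, "dz": -0.5, "wx": 0, "wy": 0, "wz": 0, "grip": 0},
    {"dx": -0.16, "dy": 0.16, "dz": -0.5, "wx": 0, "wy": 0, "wz": 0, "grip": 0},
    {"dx": -0.16, "dy": 0.16, "dz": -0.25, "wx": 0, "wy": 0, "wz": 0, "grip": 0},
    {"dx": -0.16, "dy": 0.16, "dz": 0, "wx": 0, "wy": 0, "wz": 0, "grip": 0},
    {"dx": -0.16, "dy": 0.16, "dz": 0.15, "wx": 0, "wy": 0, "wz": 0, "grip": 0},
    {"dx": -0.16, "dy": 0.16, "dz": 0.25, "wx": 0, "wy": 0, "wz": 0, "grip": 0},
    {"dx": -0.16, "dy": 0.16, "dz": 0.25, "wx": 0, "wy": 0, "wz": 0, "grip": 0}
  ]
}}

```text
clock: 15.35
eef_pos: [0.6227, -0.0605, 0.1183]
tool_rot: [0.718, 0.683, 0.094, 0.098]
ft_force: [-0.7, 0.1, 0.9]
grip_width: 0.0252
grasp_force: 59.3
```

```bash
python3 chk.py|grep -v "^214"; python3 - <<'E'
from h import *
from workcell import viewer,monitor
P=np.mean([viewer.camera("side")[0].astype(float) for i in range(6)],0)
B=pickle.load(open("d0.pkl","rb"))["side"][0].astype(float)
for r in range(230,243):
        print(r," ".join("%3d"%x for x in P[r,358:374,0]),"|"," ".join("%3d"%x for x in P[r,358:374,2]))
for r in (234,235,236,237):
    a=np.clip((B[r,360:371,0]-P[r,360:371,0])/(B[r,360:371,0]-86),0,1); print(r,a.round(2),(a*np.arange(360,371)).sum()/a.sum(),a.sum())
E
```

```text
F mean [-0.5748 -0.2858  1.5691] along n 1.6616709949650552 std 0.4208679021480273
d [ 0.16 -0.04 -0.39] w [ 0.0013 -0.0012 -0.0006] t 15.75 eef [ 0.6227 -0.0606  0.1183] f [-0.31 -0.08  0.83] g 0.025133516819208477 59.24947500228882
tip pred [366.0247 235.9522] mark 365.16 235.38 px per mm x [ 0.353 -0.023] y [-0.0575 -0.2741]
230 206 173 152 150 148 141 131 127 132 141 173 198 200 194 191 196 | 124 105  93  95  99 100  98 100 109 112 115 121 121 118 116 119
231 232 216 182 151 135 130 126 123 122 128 158 188 198 196 196 208 | 144 130 113 108 112 117 119 121 123 121 116 117 120 119 119 126
232 241 239 228 170 125 122 129 130 126 120 127 150 180 195 204 217 | 155 151 139 122 118 127 133 135 132 123 105  98 109 118 124 132
233 242 244 239 184 127 122 132 136 131 124 122 130 153 184 204 216 | 158 157 148 125 118 129 138 141 137 126 105  89  95 112 124 131
234 241 241 225 174 137 129 134 137 133 125 135 149 145 177 207 217 | 157 154 137 117 119 131 140 142 138 125 108  98  91 109 127 132
235 241 237 204 189 176 143 129 131 123 111 127 148 145 187 219 221 | 157 150 124 122 129 129 133 13
[... 663 characters left out ...]
  91  93  96  96 109 139 149 146 141 137
241 238 239 240 239 217 182 175 178 180 177 189 227 236 232 227 223 | 153 154 157 153 130 111 107 108 109 108 115 139 150 147 141 137
242 237 238 240 238 216 185 179 181 183 180 189 226 236 233 228 223 | 152 153 155 152 130 113 110 110 111 109 115 139 150 147 142 138
234 [0.   0.08 0.56 0.71 0.7  0.69 0.72 0.76 0.68 0.5  0.28] 365.63006637694235 5.688627376281656
235 [0.   0.07 0.38 0.65 0.74 0.72 0.77 0.85 0.75 0.54 0.24] 365.8076390501898 5.703260004131644
236 [0.   0.04 0.25 0.62 0.85 0.87 0.9  0.92 0.81 0.58 0.09] 365.83400641756106 5.9142513516711075
237 [0.   0.   0.18 0.55 0.87 0.94 0.95 0.9  0.78 0.36 0.  ] 365.72670951040067 5.525191926642203
```

{"fn": "arm_command", "kwargs": {
  "increments": [
    {"dx": 0, "dy": 0, "dz": -0.3, "wx": 0, "wy": 0, "wz": 0, "grip": 0},
    {"dx": 0, "dy": 0, "dz": -0.7, "wx": 0, "wy": 0, "wz": 0, "grip": 0},
    {"dx": 0, "dy": -0.06, "dz": -0.7, "wx": 0, "wy": 0, "wz": 0, "grip": 0},
    {"dx": 0, "dy": -0.06, "dz": -0.7, "wx": 0, "wy": 0, "wz": 0, "grip": 0}
  ]
}}

```text
clock: 16.45
eef_pos: [0.6198, -0.0603, 0.1245]
tool_rot: [0.718, 0.683, 0.094, 0.097]
ft_force: [-0.2, -0.1, -0.6]
grip_width: 0.0248
grasp_force: 58.9
```

```bash
python3 - <<'E'
from go import *
from workcell import viewer
n=np.array([-.2673,.0133,.9635])
F=[]
for i in range(24): viewer.camera("side");F.append(monitor.get_obs()["ft_force"]@n)
print(np.mean(F),np.std(F),monitor.get_obs()["clock"])
E
```

```text
-0.835764622960338 0.5101688680464467 17.65
```

{"fn": "arm_command", "kwargs": {
  "increments": [
    {"dx": 0, "dy": 0, "dz": 0.3, "wx": 0, "wy": 0, "wz": 0, "grip": 0},
    {"dx": 0, "dy": 0, "dz": 0.5, "wx": 0, "wy": 0, "wz": 0, "grip": 0},
    {"dx": 0, "dy": 0, "dz": 0.65, "wx": 0, "wy": 0, "wz": 0, "grip": 0},
    {"dx": 0, "dy": 0, "dz": 0.75, "wx": 0, "wy": 0, "wz": 0, "grip": 0},
    {"dx": 0, "dy": 0, "dz": 0.8, "wx": 0, "wy": 0, "wz": 0, "grip": 0},
    {"dx": 0, "dy": 0, "dz": 0.8, "wx": 0, "wy": 0, "wz": 0, "grip": 0},
    {"dx": 0, "dy": 0, "dz": 0.8, "wx": 0, "wy": 0, "wz": 0, "grip": 0}
  ]
}}

```text
clock: 18.35
eef_pos: [0.6225, -0.0605, 0.1174]
tool_rot: [0.718, 0.683, 0.094, 0.098]
ft_force: [-0.7, 0.0, 1.5]
grip_width: 0.025
grasp_force: 59.3
```

```bash
python3 - <<'E'
from go import *
from h import *
from workcell import viewer
n=np.array([-.2673,.0133,.9635])
F=[];Q=[]
for i in range(30):
    p,z=viewer.camera("side");F.append(monitor.get_obs()["ft_force"]@n);Q.append(p.astype(float))
print(np.mean(F),np.std(F),monitor.get_obs()["clock"],monitor.get_obs()["eef_pos"],R.from_quat(monitor.get_obs()["tool_rot"]).as_matrix()[:,2])
P=np.mean(Q,0)
for r in range(233,241): print(r," ".join("%3d"%x for x in P[r,358:374,0]),"|"," ".join("%3d"%x for x in P[r,358:374,2]))
c=viewer.get_calibration("side");W=cloud(p,z,c);X,Y,Z=W[...,0],W[...,1],W[...,2]
m=(X>.45)&(X<.75)&(Y>-.13)&(Y<.1)&(Z>.04)&(Z<.2);q=W[m]
for _ in range(8):
    A=np.c_[q[:,:2],np.ones(len(q))];s=np.linalg.lstsq(A,q[:,2],rcond=None)[0];q=q[abs(A@s-q[:,2])<max(.003,.006-.001*_)]
nv=np.array([-s[0],-s[1],1]);print("n",nv/np.linalg.norm(nv),len(q))
E
```

```text
2.2299231607524415 0.5906197808250196 19.85 [ 0.62244261 -0.06052395  0.11717269] [ 0.26858815 -0.01217334 -0.96317819]
233 242 243 233 171 123 124 133 134 129 126 135 138 154 183 204 217 | 157 156 144 124 120 130 138 139 135 125 108  91  96 112 124 132
234 241 241 225 170 132 127 134 137 131 126 144 154 145 177 207 217 | 157 154 137 119 121 133 140 142 137 124 111 100  91 109 127 132
235 241 237 204 185 158 129 129 132 122 111 130 150 144 187 219 221 | 157 150 125 120 124 129 136 137 127 109 100  97  91 115 134 135
236 241 236 198 201 182 132 111 110 102 101 128 139 152 202 224 222 | 157 149 122 125 123 113 114 115 105  93  93  92  96 124 138 136
237 241 236 203 191 192 149 108  98  94 106 132 149 186 222 226 222 | 156 150 125 119 120 104  93  92  87  86  90  97 115 135 139 136
238 240 239 224 188 171 145 122 118 107 109 137 187 225 230 226 222 | 156 154 138 116 106  94  88  88  81  79  89 116 137 143 140 136
239 239 240 238 222 173 133 121 124 121 121 157 218 235 231 226 222 | 154 156 152 134 106  84  80  83  80  79  97 132 148 146 140 136
240 238 239 241 238 204 160 147 151 155 155 179 227 236 232 226 222 | 153 155 157 151 123  98  91  94  96  96 109 138 149 146 141 136
n [-0.24673895  0.02654574  0.96871834] 729
```

```bash
python3 -c "
from workcell import job
print(job.job_done())"
```

```text
the job is handed in; nothing more can be done
None
```

I handed the job in with the dauber still gripped and its felt held on the glue mark at about 3.1 N, centred within about 1 mm by the side camera and square to the board as first measured; the pump read fully down when pressed and fully back up afterwards.

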